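# Make up a ginger-tea kit and a roast-carrot kit on divided trays

## Robot

A 6-joint arm with a two-finger parallel gripper is mounted at the origin on the work surface. World frame = base frame: x ahead of the robot, y to its left, z up, the work surface at z = 0. Lengths are in m, angles in degrees, forces in N, time in s.
With the tool pointing down it reaches from about 0.35 to 0.775 m from the base axis. Payload 5.5 kg.
Tool frame: the origin (TCP) lies midway between the tips of the shut fingers; the grasp point (between the pads) lies 19 mm behind it (manip.grasp_offset is the distance from the TCP to the grasp point, in m); z points along the fingers, y is the direction in which the jaws open and shut (so a half turn about z gives the same grasp; the last joint's range is limited). The gripper opens to 85 mm and grips with 20 to 120 N. Pads are 22 mm wide; open, the fingers measure 114 mm over their backs; the gripper's body (76 mm by 85 mm) begins 54 mm behind the grasp point. The pads swing forward as they close: fully open they stand 13 mm farther back than shut.
Start: joints at [-76.467, 17.945, 2.641, 74.691, 0, 82.002], TCP at [0.211, -0.535, 0.231] pointing down, gripper open.
Joint ranges: [-158.12, 158.12], [-49.38, 96.58], [-58.88, 72.47], [-126.05, 133.96], [-84.25, 85.87], [-180, 180]. Speed limits (degrees/s): [147.25, 147.25, 180, 180, 180, 180].

## Interface

Orientations are given as a 3x3 rotation matrix whose columns are the frame's x, y, z axes.
In Python, from plant import manip gives the robot as it stands. The module is installed in compiled form; this text tells all that it offers.
- The arm moves only by the tool send_rows, never from a script. Its arguments are lists of equal length, an entry for each row: "travel": the shift along the world's x, y, z in m, a list of three; "turn": the turn about the world's z in degrees; "claw": the closure, from 0 (fully open) to 1 (shut). A call has exactly 5 rows; each row shifts and turns the commanded pose from where the row before left it; what a row does not reach is not made up. A row lasts 1/12 s, in which the tool goes at most 41.7 mm and 7.16 degrees, less where a joint would pass 70% of its speed; a pose out of reach is approached as far as the arm can. A call with a gripper value outside its range is refused whole. The fingers move at their own pace and stop on an object; "force" is the grip in N (left out, the last holds). Time passes only in rows, so rows that do not move let the fingers close, or fill a call up. It gives the time, the measured TCP pose, the force and the opening at its end, in the units of the state.
- manip.read_state(): the state, without advancing time (a new reading comes with each control period).
- manip.camera(name): name is "scene" or "side" or "wrist"; returns the picture (480x640x3 uint8, blue, green, red); there is no depth.
- manip.calibration(name): a dict with "intrinsics" (3x3 intrinsics, pixels), "extrinsics" (4x4, takes a point from camera to world coordinates). Camera axes: x right, y down, z forward; pixel columns grow to the right and rows downward; lengths in m; the calibration is good to about 2 mm. A picture is of the moment at which its call begins: read the wrist's pose just before it. calibration takes no time and is no camera call; for the wrist camera it gives the pose at the moment of the call.
- manip.close_job(): hands the job in, once; it reports no verdict.
The state is a dict: "t": time; "joint_pos": joint angles; "qd": joint speeds; "joint_torque": joint torques, N m; "position": TCP position; "eef_rot": TCP orientation; "wrist_force": force on the tool from outside, world axes, zero at the start; "moment": the same for the moment, N m; "width": opening from 0.0 (shut) to 1.0 (fully open).
Only numpy, scipy, OpenCV 4.12 (cv2) and the standard library are available. Lean on these libraries where they do the work, as an engineer would, in place of code of your own. Each camera call takes 0.05 s, during which the arm holds its last target. There are 200 camera calls.

## Task

Make up the two kits on the walnut trays. Ginger tea, in the tray with three compartments: the ginger root lying along the long compartment, and the half lemon (cut face up) and the short, wide honey jar (upright) in the two square ones, one in each, whichever you like. Roast carrots, in the narrow tray with two compartments: the carrot lying along the long compartment and the garlic bulb upright in the short one; everything rests on its compartment's floor, and the whole lemon, the onion and the tall, slim jar stay where they are.

Things in the scene. Friction and masses are not known exactly. Their poses are not given: they have to be found in the camera images.
- tray_three: Squarish walnut tray with paler floors, 186 mm (x) by 168 mm (y), rim and dividers 14 mm high and 6 mm thick, compartment floors 6 mm above the worktop. Fixed. Origin: centre of its underside, z up, x along its longer side. Three compartments: two square ones, 84 by 84 mm, centred at (x, y) = (+45, +36) and (-45, +36) mm, and a long one, 174 (x) by 66 (y) mm, centred at (0, -45) mm.
- tray_two: Long narrow walnut tray with paler floors, 268 mm (x) by 82 mm (y), rim and divider 14 mm high and 6 mm thick, compartment floors 6 mm above the worktop. Fixed. Origin: centre of its underside, z up, x along its long side. Two compartments: a long one, 174 (x) by 70 (y) mm, centred at (-41, 0) mm, and a short one, 76 (x) by 70 (y) mm, centred at (+90, 0) mm.
- carrot: Orange carrot, tops trimmed to a short green stub, lying down; 150 mm long, 38 mm thick at the crown, tapering to about 24 mm near the tip; about 32 mm thick at its middle; slightly flat underneath so that it does not roll away. 80 to 145 g. Origin: on its axis at mid-length, 16 mm above what it lies on; x points along it, crown (with the stub) at -x, tip at +x; z up.
- ginger: Piece of ginger root, light brown, lying down: a body 84 mm (x) by 34 mm (y) by 28 mm (z) with rounded edges and two side knobs, one at x = -29 mm reaching to y = +33 mm, one at x = +31 mm reaching to y = -31 mm; the middle, x within 15 mm, is free for a grasp across y. 60 to 105 g. Origin: its centre, 14 mm above what it lies on; x along its length, z up.
- half_lemon: Half a lemon standing cut face up on its trimmed end: 60 mm across, 40 mm high, sides upright from 20 mm height to the top, narrowing below to a foot 36 mm across. 45 to 80 g. Origin: centre of its underside, z up.
- squat_jar: The short, wide honey jar: amber glass, paper label, steel lid, 58 mm across, 48 mm high. 105 to 180 g. Origin: centre of its underside, z up.
- garlic: White garlic bulb standing on its root end: 53 mm across at 16 mm height, still about 50 mm at 26 mm height, narrowing to a thin stalk (11 mm across) whose top is at 57 mm; foot 26 mm across. 45 to 80 g. Origin: centre of its underside, z up.
- tall_jar: The tall, slim jar: the same amber glass, label and steel lid, but 44 mm across, 88 mm high. In neither kit: leave it. Origin: centre of its underside, z up.
- whole_lemon: Whole lemon lying on its side, 87 mm long, 58 mm across. In neither kit: leave it. Origin: its centre, 29 mm above the worktop, x along its length.
- onion: Brown onion standing on its root end, 68 mm across, 69 mm high with its dry tip. In neither kit: leave it. Origin: centre of its underside, z up.
There are look-alikes about, which are no part of the job. Leave any blue look-alike of the garlic alone.

How it is judged (in metres and radians):
At the end, for the whole second after the job is handed in: All on their compartment's floor (6 mm), at rest; from its centre along tray x, y at most: half lemon 19, 19 mm, jar 16, 16, garlic 16, 14 (these upright to 0.12 rad), ginger 52, 24 (0.45 rad of its line), carrot 18, 24 (0.3 rad); tall jar, whole lemon, onion moved under 30 mm (((x of half_lemon in the frame of tray_three between 0.026 and 0.064 m and y of half_lemon in the frame of tray_three between 0.017 and 0.055 m and z of half_lemon in the frame of tray_three between 0 and 0.012 m and x of squat_jar in the frame of tray_three between -0.061 and -0.029 m and y of squat_jar in the frame of tray_three between 0.02 and 0.052 m and z of squat_jar in the frame of tray_three between 0 and 0.012 m) or (x of half_lemon in the frame of tray_three between -0.064 and -0.026 m and y of half_lemon in the frame of tray_three between 0.017 and 0.055 m and z of half_lemon in the frame of tray_three between 0 and 0.012 m and x of squat_jar in the frame of tray_three between 0.029 and 0.061 m and y of squat_jar in the frame of tray_three between 0.02 and 0.052 m and z of squat_jar in the frame of tray_three between 0 and 0.012 m)) and x of ginger in the frame of tray_three between -0.052 and 0.052 m and y of ginger in the frame of tray_three between -0.069 and -0.021 m and z of ginger in the frame of tray_three between 0.014 and 0.026 m and angle between the x axis of ginger and the x axis of tray_three, either way round below 0.45 rad and x of carrot in the frame of tray_two between -0.059 and -0.023 m and y of carrot in the frame of tray_two between -0.024 and 0.024 m and z of carrot in the frame of tray_two between 0.0158 and 0.0278 m and angle between the x axis of carrot and the x axis of tray_two, either way round below 0.3 rad and x of garlic in the frame of tray_two between 0.074 and 0.106 m and y of garlic in the frame of tray_two between -0.014 and 0.014 m and z of garlic in the frame of tray_two between 0 and 0.012 m and angle between each of half_lemon, squat_jar, garlic's own z axis and vertical below 0.12 rad and linear speed of each of carrot, ginger, half_lemon, squat_jar, garlic below 0.02 m/s and distance of each of tall_jar, whole_lemon, onion from where it was at the start of the episode below 0.03 m); the robot touches nothing.
It fails at once if the tall jar is disturbed (moved by more than 30 mm) (distance of tall_jar from where it was at the start of the episode above 0.03 m).
It fails at once if the whole lemon is disturbed (moved by more than 30 mm) (distance of whole_lemon from where it was at the start of the episode above 0.03 m).
It fails at once if the onion is disturbed (moved by more than 30 mm) (distance of onion from where it was at the start of the episode above 0.03 m).
It also fails if it takes over 128 s, if anything falls off the work surface, if the arm or the gripper's body presses on something with over 40 N, if the wrist force passes 120 N, or if a joint passes its speed limit or range.

## Working session

There is one attempt and no reset: what is moved stays moved. The work goes in short steps, Python scripts to look and compute and a tool call to move; the robot and the scene stay as the last step left them, time stands still between calls to the robot, and variables do not carry over. Pictures are saved under pics/ and viewed, about 12 in all and at most 16, crops included, and the job is handed in when it is done.

Besides the shell and the picture viewer there is one more tool, called after "Request:" as name(argument=value, ...) on one line, values as JSON. send_rows: Moves the arm, as the interface text tells. Its arguments: {"type":"object","properties":{"travel":{"type":"array","items":{"type":"array","items":{"type":"number"}}},"turn":{"type":"array","items":{"type":"number"}},"claw":{"type":"array","items":{"type":"number"}},"force":{"type":"number"}},"required":["travel","turn","claw"]}

```bash
mkdir -p pics
python3 - <<'E'
from plant import manip
import cv2,numpy as np
s=manip.read_state();print(s['t'],s['position'],s['eef_rot'],s['width'],manip.grasp_offset)
for n in('scene','side','wrist'):
    c=manip.calibration(n);print(n,np.round(c['intrinsics'],1).tolist(),np.round(c['extrinsics'],3).tolist())
    cv2.imwrite(f'pics/{n}0.png',manip.camera(n))
E
```

```text
0.0 [ 0.21090958 -0.53436717  0.23040511] [[ 9.30203958e-01  3.67042802e-01 -4.21028097e-04]
 [ 3.67042944e-01 -9.30202248e-01  1.80416047e-03]
 [ 2.70562833e-04 -1.83277260e-03 -9.99998284e-01]] 1.0005981044380683 0.0187
scene [[605.7, 0.0, 320.0], [0.0, 605.7, 241.4], [0.0, 0.0, 1.0]] [[-0.163, 0.807, -0.568, 1.412], [0.987, 0.138, -0.087, 0.145], [0.009, -0.575, -0.818, 1.287], [0.0, 0.0, 0.0, 1.0]]
side [[522.5, 0.0, 318.1], [0.0, 522.5, 244.6], [0.0, 0.0, 1.0]] [[-0.969, -0.155, 0.19, 0.343], [-0.245, 0.596, -0.765, 0.849], [0.005, -0.788, -0.616, 0.73], [0.0, 0.0, 0.0, 1.0]]
wrist [[368.9, 0.0, 322.0], [0.0, 368.9, 244.0], [0.0, 0.0, 1.0]] [[0.367, -0.896, -0.25, 0.273], [-0.93, -0.354, -0.098, -0.511], [-0.0, 0.269, -0.963, 0.374], [0.0, 0.0, 0.0, 1.0]]
```

View pics/scene0.png

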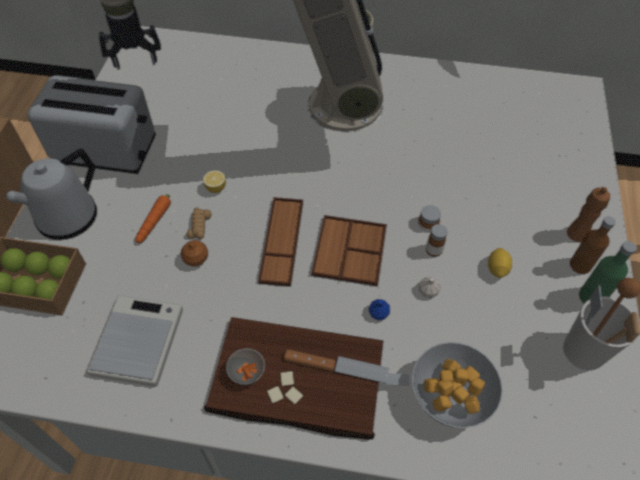

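View pics/side0.png

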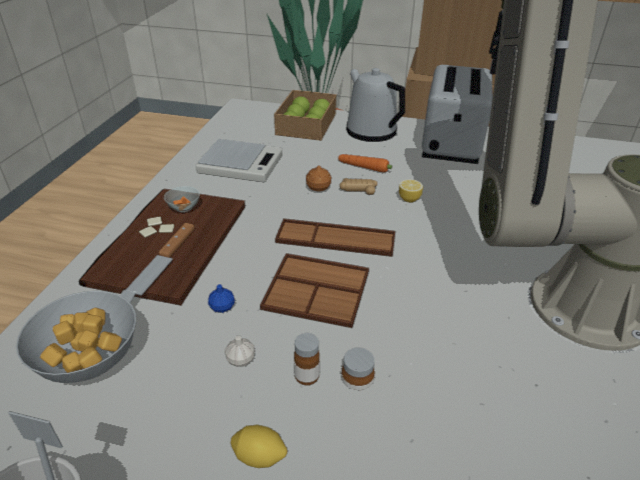

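The scene view shows tray_two around (282,240), tray_three (350,249), carrot (153,218), ginger (199,222), half lemon (214,181), onion (194,253), squat jar (430,217), tall jar (437,240), garlic (430,287), whole lemon (500,263) and the blue look-alike (380,310). The side view agrees.

```bash
cat > h.py <<'E'
import cv2,numpy as np
from plant import manip
def ray(c,uv,z):
    K,T=np.array(c['intrinsics']),np.array(c['extrinsics'])
    d=T[:3,:3]@np.linalg.solve(K,[*uv,1.]);o=T[:3,3]
    return (o+d*(z-o[2])/d[2])[:2]
def blob(img,lo,hi,roi):
    x0,y0,x1,y1=roi
    m=cv2.inRange(cv2.cvtColor(img,cv2.COLOR_BGR2HSV),np.array(lo),np.array(hi))
    k=np.zeros_like(m);k[y0:y1,x0:x1]=m[y0:y1,x0:x1]
    k=cv2.morphologyEx(k,cv2.MORPH_CLOSE,np.ones((5,5)))
    cs,_=cv2.findContours(k,cv2.RETR_EXTERNAL,cv2.CHAIN_APPROX_NONE)
    return max(cs,key=cv2.contourArea)[:,0].astype(float)
def rect(c,pts,z):
    w=np.array([ray(c,p,z) for p in pts])*1000
    (cx,cy),(a,b),t=cv2.minAreaRect(w.astype(np.float32))
    if b>a:a,b,t=b,a,t+90
    return np.round([cx,cy,a,b,(t+90)%180-90],1)
E
python3 - <<'E'
from h import *
sc,sd=[manip.calibration(n) for n in('scene','side')]
A,B=cv2.imread('pics/scene0.png'),cv2.imread('pics/side0.png')
any_=([0,70,30],[35,255,255])
R=dict(tray2=((255,190,308,292),(270,215,400,258),.014),tray3=((308,210,392,290),(255,252,374,328),.014),
carrot=((130,190,175,245),(333,150,395,174),.016),ginger=((185,203,213,240),(337,175,380,196),.014),
hl=((200,168,230,196),(396,176,426,204),.035),sq=((417,203,443,232),(338,345,380,390),.025),
tall=((425,222,450,258),(290,330,324,386),.045),onion=((178,236,212,268),(303,163,335,194),.03),wl=((485,245,515,280),(225,420,292,470),.029))
for n,(ra,rb,z) in R.items():
    for c,i,r in((sc,A,ra),(sd,B,rb)):
        print(n,rect(c,blob(i,*any_,r),z))
for c,i,r in((sc,A,(412,270,445,302)),(sd,B,(220,330,260,370))):
    x0,y0,x1,y1=r; print('garlic px hsv',np.round(ray(c,((x0+x1)/2,(y0+y1)/2),.02),3))
S=lambda i,r:cv2.resize(i[r[1]:r[3],r[0]:r[2]],(0,0),fx=3,fy=3,interpolation=2)
p=S(A,(120,160,255,280));q=S(A,(400,190,520,310));t=S(A,(250,190,400,300))
h=max(p.shape[0],q.shape[0]);pad=lambda a:cv2.copyMakeBorder(a,0,h-a.shape[0],0,0,0)
cv2.imwrite('pics/crops.png',np.hstack([pad(p),pad(q)])[:600,:800])
E
```

```text
tray2 [538.1 -89.3 267.9  78.8   4. ]
tray2 [533.8 -79.5 263.7  92.6   3.8]
tray3 [538.3  88.1 187.2 164.1  -0.8]
tray3 [533.2  96.2 183.5 175.5  -0.8]
carrot [ 529.8 -435.6  163.5   40.8  -10.5]
carrot [ 534.6 -429.8  144.7   74.9   -0. ]
ginger [ 523.  -311.5   95.8   46.1    2.7]
ginger [ 525.  -311.    91.8   70.5   -1. ]
hl [ 396.4 -302.1   75.5   56.7   30.9]
hl [ 387.6 -285.6  101.4   57.4  -82.8]
sq [433.5 270.6  39.7  19.7  68.2]
sq [410.2 301.   52.   35.    9.7]
tall [502.1 301.3  37.4  27.9  84.6]
tall [497.2 304.7  40.3  33.6  14.5]
onion [ 619.2 -293.3   87.8   65.4    9.7]
onion [ 628.1 -294.6  121.1   62.8  -75.2]
wl [525.5 462.8  86.5  58.1 -21.7]
wl [527.4 462.   75.7  68.  -42.3]
garlic px hsv [0.619 0.293]
garlic px hsv [0.62  0.292]
```

View pics/crops.png

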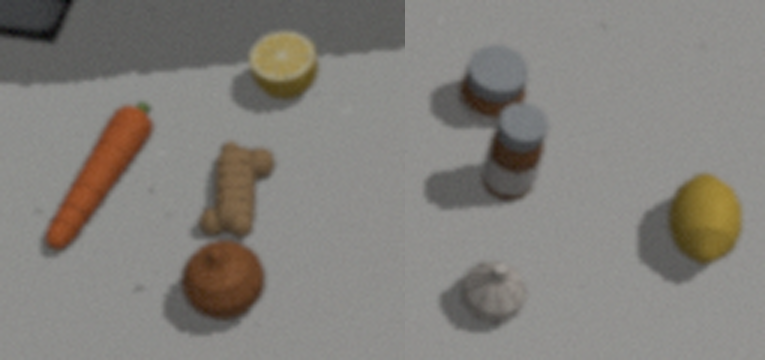

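The crops show the ginger's knobs at upper right and lower left (so its x ≈ world +x), the carrot's crown pointing towards the base, and the squat jar close to the tall jar. I'll turn to yaw 180 and go above the right-hand group.

Request:
send_rows(travel=[[0.01, 0.007, 0.002], [0.01, 0.007, 0.002], [0.01, 0.007, 0.002], [0.01, 0.007, 0.002], [0.01, 0.007, 0.002]], turn=[6.3, 6.3, 6.3, 6.3, 6.3], claw=[0, 0, 0, 0, 0], force=40)

```text
t: 0.57
position: [0.2613, -0.4993, 0.241]
eef_rot: [[0.597, 0.802, -0.0], [0.802, -0.597, 0.001], [0.001, -0.001, -1.0]]
wrist_force: [0.4, -0.1, -0.2]
width: 0.997
```

Request:
send_rows(travel=[[0.01, 0.007, 0.002], [0.01, 0.007, 0.002], [0.01, 0.007, 0.002], [0.01, 0.007, 0.002], [0.01, 0.007, 0.002]], turn=[6.3, 6.3, 6.3, 6.3, 6.3], claw=[0, 0, 0, 0, 0])

```text
t: 0.98
position: [0.3114, -0.4643, 0.2511]
eef_rot: [[0.09, 0.996, -0.0], [0.996, -0.09, 0.001], [0.001, -0.0, -1.0]]
wrist_force: [-0.7, -1.0, -0.6]
width: 1.003
```

Request:
send_rows(travel=[[0.01, 0.007, 0.002], [0.01, 0.007, 0.002], [0.01, 0.007, 0.002], [0.01, 0.007, 0.002], [0.01, 0.007, 0.002]], turn=[6.3, 6.3, 6.3, 6.3, 6.3], claw=[0, 0, 0, 0, 0])

```text
t: 1.4
position: [0.3614, -0.4293, 0.2611]
eef_rot: [[-0.444, 0.896, -0.0], [0.896, 0.444, 0.001], [0.001, 0.0, -1.0]]
wrist_force: [0.4, 1.1, 0.4]
width: 1.0
```

Request:
send_rows(travel=[[0.01, 0.007, 0.002], [0.01, 0.007, 0.002], [0.01, 0.007, 0.002], [0.01, 0.007, 0.002], [0.01, 0.007, 0.002]], turn=[6.3, 6.3, 6.3, 6.3, 6.3], claw=[0, 0, 0, 0, 0])

```text
t: 1.82
position: [0.4114, -0.3944, 0.2711]
eef_rot: [[-0.847, 0.532, -0.0], [0.532, 0.847, 0.001], [0.001, 0.0, -1.0]]
wrist_force: [0.5, -0.9, 0.7]
width: 1.001
```

Request:
send_rows(travel=[[0.01, 0.007, 0.002], [0.01, 0.007, 0.002], [0.01, 0.007, 0.002], [0.01, 0.007, 0.002], [0.01, 0.007, 0.002]], turn=[6.3, 6.3, 6.3, 6.3, 6.3], claw=[0, 0, 0, 0, 0])

```text
t: 2.23
position: [0.4614, -0.3594, 0.281]
eef_rot: [[-1.0, 0.012, -0.001], [0.012, 1.0, 0.001], [0.001, 0.001, -1.0]]
wrist_force: [0.4, 0.3, -0.1]
width: 1.0
```

```bash
cat >> h.py <<'E'
def shot(n):
    c=manip.calibration('wrist');i=manip.camera('wrist');cv2.imwrite(f'pics/{n}.png',i)
    np.savez(f'pics/{n}.npz',intrinsics=c['intrinsics'],extrinsics=c['extrinsics']);return i,c
E
python3 -c "
from h import *
shot('w1')"
```

```text
(no output)
```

View pics/w1.png

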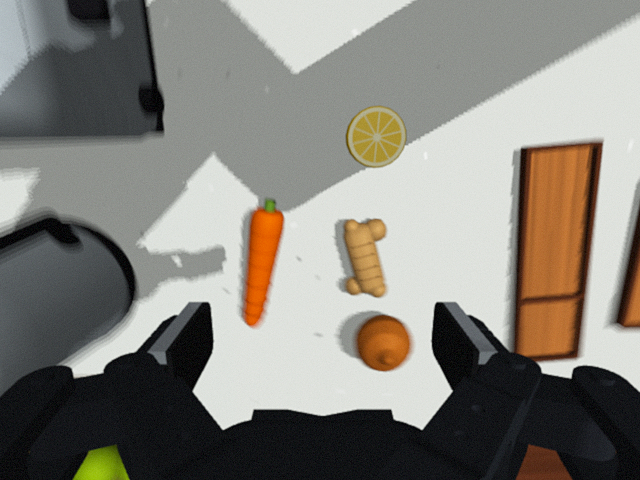

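The wrist view shows the carrot (crown 267,210, tip 253,325), ginger (363,258), half lemon face (376,137), onion (383,343), and tray_two (rim 520–600 by 142–360). Measuring from it.

Run:
```python
from h import *
i=cv2.imread('pics/w1.png');c=np.load('pics/w1.npz')
any_=([0,70,60],[30,255,255])
p=blob(i,*any_,(335,95,420,180));print('lemon',rect(c,p,.04))
p=blob(i,*any_,(235,196,295,332));print('carrot',rect(c,p,.014))
w=np.array([ray(c,q,.014) for q in p])*1000
for u in(470,500,520,540,560): 
    s=w[abs(w[:,0]-u)<2.5];print(u,s[:,1].min().round(1),s[:,1].max().round(1))
print(w[:,0].min(),w[:,0].max())
p=blob(i,*any_,(335,212,395,302));print('ginger',rect(c,p,.014))
w=np.array([ray(c,q,.014) for q in p])*1000;print(w[:,0].min(),w[:,0].max())
for u in range(490,570,8): 
    s=w[abs(w[:,0]-u)<2];print(u,s[:,1].min().round(1),s[:,1].max().round(1))
p=blob(i,([0,40,20]),[30,255,255],(505,125,610,375));print('tray2',rect(c,p,.014))
print([np.round(ray(c,q,.014)*1000) for q in((520,150),(602,142),(580,360),(514,355))])
```

```text
lemon [ 389.2 -306.4   59.2   58.7  -89.6]
carrot [ 537.4 -434.7  151.3   38.3  -10.2]
470 -441.2 -406.1
500 -446.5 -409.5
520 -448.9 -415.0
540 -451.4 -419.4
560 -455.2 -425.1
462.9197415557561 611.9653100778783
ginger [ 525.1 -311.6   95.8   47.1    2. ]
477.7898266599657 572.3952102821663
490 -336.1 -289.3
498 -336.0 -290.2
506 -334.8 -300.2
514 -332.5 -298.8
522 -330.1 -296.3
530 -327.7 -294.9
538 -325.3 -292.3
546 -328.7 -290.9
554 -333.4 -289.4
562 -333.3 -286.7
tray2 [530.6 -92.3 266.   86.9   4.7]
[array([ 404., -147.]), array([397., -60.]), array([663., -37.]), array([ 654., -121.])]
```

Half lemon at (389,-306), 59 mm across, as it should be. Going for it.

Request:
send_rows(travel=[[-0.024, 0.018, -0.01], [-0.024, 0.018, -0.01], [-0.024, 0.017, -0.01], [0, 0, -0.035], [0, 0, -0.035]], turn=[0.1, 0.1, 0.1, 0.1, 0.2], claw=[0, 0, 0, 0, 0], force=30)

```text
t: 2.7
position: [0.3885, -0.307, 0.1821]
eef_rot: [[-1.0, 0.009, 0.003], [0.009, 1.0, -0.003], [-0.003, -0.003, -1.0]]
wrist_force: [0.6, 0.4, -1.3]
width: 1.004
```

Request:
send_rows(travel=[[0, 0, -0.04], [0, 0, -0.04], [0, 0, -0.035], [0, 0, -0.03], [0, 0, -0.026]], turn=[0, 0, 0, 0, 0], claw=[0, 0, 0, 0, 0])

```text
t: 3.12
position: [0.3877, -0.306, 0.008]
eef_rot: [[-1.0, 0.009, -0.002], [0.009, 1.0, 0.002], [0.002, 0.002, -1.0]]
wrist_force: [-0.0, -0.1, 0.3]
width: 1.003
```

Request:
send_rows(travel=[[0, 0, 0], [0, 0, 0], [0, 0, 0], [0, 0, 0], [0, 0, 0]], turn=[0, 0, 0, 0, 0], claw=[1, 1, 1, 1, 1])

```text
t: 3.53
position: [0.3902, -0.3082, 0.0122]
eef_rot: [[-1.0, 0.007, 0.002], [0.007, 1.0, -0.003], [-0.002, -0.003, -1.0]]
wrist_force: [-0.1, 0.2, -1.1]
width: 0.689
```

Request:
send_rows(travel=[[0, 0, 0], [0, 0, 0], [0, 0, 0.01], [0, 0, 0.01], [0, 0, 0.02]], turn=[0, 0, 0, 0, 0], claw=[1, 1, 1, 1, 1])

```text
t: 3.95
position: [0.3882, -0.306, 0.0502]
eef_rot: [[-1.0, 0.007, -0.002], [0.006, 1.0, 0.002], [0.002, 0.002, -1.0]]
wrist_force: [1.1, -0.5, -0.8]
width: 0.69
```

Request:
send_rows(travel=[[0.005, 0.025, 0.03], [0.007, 0.034, 0.022], [0.007, 0.034, 0.022], [0.008, 0.035, 0.02], [0.008, 0.035, 0.02]], turn=[0, 0, 0, 0, 0], claw=[1, 1, 1, 1, 1])

```text
t: 4.37
position: [0.4242, -0.1427, 0.1669]
eef_rot: [[-1.0, 0.007, 0.002], [0.007, 1.0, -0.001], [-0.002, -0.001, -1.0]]
wrist_force: [-0.1, -0.4, -1.4]
width: 0.686
```

Request:
send_rows(travel=[[0.005, 0.04, 0.01], [0.005, 0.04, 0.01], [0.005, 0.04, 0.01], [0.005, 0.04, 0.01], [0.005, 0.04, 0.01]], turn=[0, 0, 0, 0, 0], claw=[1, 1, 1, 1, 1])

```text
t: 4.78
position: [0.4488, 0.0581, 0.2164]
eef_rot: [[-1.0, 0.007, 0.002], [0.007, 1.0, -0.0], [-0.002, -0.0, -1.0]]
wrist_force: [0.5, -0.3, -1.3]
width: 0.687
```

Request:
send_rows(travel=[[0, 0, 0], [0, 0, 0], [0, 0, 0], [0, 0, 0], [0, 0, 0]], turn=[0, 0, 0, 0, 0], claw=[1, 1, 1, 1, 1])

```text
t: 5.2
position: [0.4487, 0.0547, 0.2141]
eef_rot: [[-1.0, 0.009, -0.001], [0.009, 1.0, -0.0], [0.001, -0.0, -1.0]]
wrist_force: [0.4, -0.8, -0.5]
width: 0.684
```

```bash
python3 -c "
from h import *
shot('w2')"
```

```text
(no output)
```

View pics/w2.png

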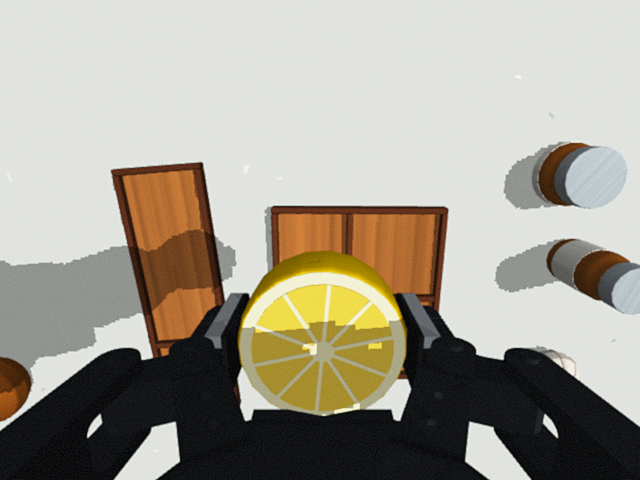

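The lemon is held level. Tray_three's near rim corners are at (272,208) and (447,208), its y-divider at (349,213) and its square divider near (425,298). Tray_two's corners are (112,171) and (203,163), and the squat lid is at (596,177).

Run:
```python
from h import *
i=cv2.imread('pics/w2.png');c=np.load('pics/w2.npz')
for n,q,z in(('t3a',(272,208),.014),('t3b',(447,208),.014),('div',(349,212),.014),('sqdiv',(425,298),.014),('t2a',(112,171),.014),('t2b',(203,163),.014),('t2div',(170,343),.014),('lid',(596,177),.048)):
    print(n,np.round(ray(c,q,z)*1000,1))
hsv=cv2.cvtColor(i,cv2.COLOR_BGR2HSV);print(hsv[177,596],hsv[177,560],hsv[100,400])
p=blob(i,[90,15,90],[125,120,255],(545,135,640,215));print(rect(c,p,.048))
# squat lid and garlic in scene / side
for n,f,rl in(('scene','scene0',(417,203,443,232)),('side','side0',(338,340,380,390))):
    cc=manip.calibration(n);im=cv2.imread(f'pics/{f}.png')
    p=blob(im,[90,25,60],[125,120,255],rl);print('lid',n,rect(cc,p,.048),p.min(0),p.max(0))
```

```text
t3a [440.    6.2]
t3b [441.4 170.6]
div [444.4  78.6]
sqdiv [532.8 156. ]
t2a [ 404.5 -138.9]
t2b [398.1 -54.8]
t2div [ 581.5 -106.8]
lid [410.4 280.2]
[101  17 208] [98 28 73] [ 38   4 227]
[409.6 279.3  51.9  49.9  15.8]Traceback (most recent call last):
  File "<stdin>", line 10, in <module>
  File "h.py", line 13, in blob
    return max(cs,key=cv2.contourArea)[:,0].astype(float)
           ~~~^^^^^^^^^^^^^^^^^^^^^^^^
ValueError: max() iterable argument is empty
```

Request:
send_rows(travel=[[0.032, 0.017, 0], [0.032, 0.017, 0], [0.032, 0.017, -0.01], [0.033, 0.017, -0.01], [0, 0, -0.03]], turn=[0, 0, 0, 0, 0], claw=[1, 1, 1, 1, 1])

```text
t: 5.67
position: [0.5876, 0.125, 0.1669]
eef_rot: [[-1.0, 0.007, 0.013], [0.007, 1.0, 0.002], [-0.013, 0.002, -1.0]]
wrist_force: [2.3, 0.3, -0.9]
width: 0.69
```

Request:
send_rows(travel=[[0, 0, -0.04], [0, 0, -0.035], [0, 0, -0.03], [0, 0, -0.02], [0, 0, -0.01]], turn=[0, 0, 0, 0, 0], claw=[1, 1, 1, 1, 1])

```text
t: 6.08
position: [0.5755, 0.1223, 0.0254]
eef_rot: [[-1.0, 0.009, -0.006], [0.009, 1.0, -0.0], [0.006, -0.001, -1.0]]
wrist_force: [-1.0, -0.4, -0.3]
width: 0.689
```

Request:
send_rows(travel=[[0, 0, -0.008], [0, 0, -0.004], [0, 0, 0], [0, 0, 0], [0, 0, 0]], turn=[0, 0, 0, 0, 0], claw=[1, 1, 1, 1, 1])

```text
t: 6.5
position: [0.5792, 0.1241, 0.0188]
eef_rot: [[-1.0, 0.007, 0.003], [0.007, 1.0, 0.0], [-0.003, 0.0, -1.0]]
wrist_force: [0.3, 0.6, -0.5]
width: 0.687
```

Request:
send_rows(travel=[[0, 0, 0], [0, 0, 0], [0, 0, 0], [0, 0, 0], [0, 0, 0]], turn=[0, 0, 0, 0, 0], claw=[0.1, 0.1, 0.1, 0.1, 0.1])

```text
t: 6.92
position: [0.5781, 0.1242, 0.0175]
eef_rot: [[-1.0, 0.006, 0.0], [0.006, 1.0, 0.0], [-0.0, 0.0, -1.0]]
wrist_force: [-0.5, 0.4, 0.1]
width: 0.902
```

Request:
send_rows(travel=[[0, 0, 0.02], [0, 0, 0.03], [0, 0, 0.04], [0, 0, 0.04], [0, 0, 0.04]], turn=[0, 0, 0, 0, 0], claw=[0, 0, 0, 0, 0])

```text
t: 7.33
position: [0.5774, 0.1241, 0.1889]
eef_rot: [[-1.0, 0.006, -0.001], [0.006, 1.0, 0.0], [0.001, 0.0, -1.0]]
wrist_force: [0.8, -0.1, -0.2]
width: 1.001
```

Request:
send_rows(travel=[[-0.026, 0.029, 0.005], [-0.026, 0.029, 0.005], [-0.026, 0.029, 0.005], [-0.026, 0.029, 0.005], [-0.024, 0.029, 0.003]], turn=[0.1, 0.1, 0.1, 0.1, 0], claw=[0, 0, 0, 0, 0])

```text
t: 7.75
position: [0.4486, 0.2701, 0.2111]
eef_rot: [[-1.0, -0.0, 0.001], [-0.0, 1.0, 0.001], [-0.001, 0.001, -1.0]]
wrist_force: [0.1, 1.5, -0.3]
width: 1.0
```

Request:
send_rows(travel=[[0, 0, 0], [0, 0, 0], [0, 0, 0], [0, 0, 0], [0, 0, 0]], turn=[0, 0, 0, 0, 0], claw=[0, 0, 0, 0, 0])

```text
t: 8.17
position: [0.4509, 0.2681, 0.21]
eef_rot: [[-1.0, 0.001, -0.0], [0.001, 1.0, -0.0], [0.0, -0.0, -1.0]]
wrist_force: [-0.4, -0.1, 0.1]
width: 0.999
```

```bash
python3 -c "
from h import *
shot('w3')"
```

```text
(no output)
```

View pics/w3.png

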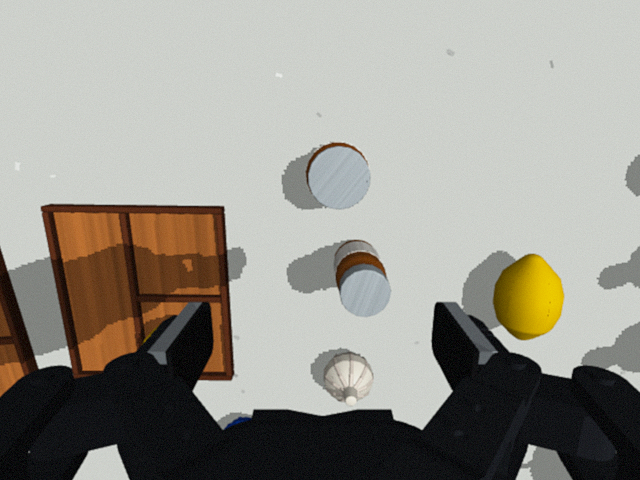

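The view shows the squat lid at (338,177), tall lid (364,290), garlic (348,377), whole lemon (530,297), and tray_three's rim corners (43,206), (223,208), (232,380), (75,380).

Run:
```python
from h import *
i=cv2.imread('pics/w3.png');c=np.load('pics/w3.npz')
p=blob(i,[92,12,120],[125,120,255],(295,135,380,215));print('lid',rect(c,p,.048),p.min(0),p.max(0))
for n,q,z in(('squat',(338.5,177),.048),('tall',(364.5,290),.088),('garlic',(348.5,377),.016),('stalk',(350.5,402),.057),('a',(43,206),.014),('b',(223,208),.014),('c',(232,380),.014),('d',(75,380),.014)):
    print(n,np.round(ray(c,q,z)*1000,1))
```

```text
lid [ 4.112e+02  2.805e+02  4.930e+01  4.920e+01 -1.000e-01] [309. 147.] [369. 208.]
squat [410.3 280.1]
tall [492.9 299.4]
garlic [621.6 294.3]
stalk [619.8 293.4]
a [439.8   7.5]
b [441.8 174.5]
c [626.7 170.6]
d [626.7   3.4]
```

Request:
send_rows(travel=[[-0.02, 0.006, -0.02], [-0.0195, 0.005, -0.02], [0, 0, -0.03], [0, 0, -0.03], [0, 0, -0.03]], turn=[0, 0, 0, 0, 0], claw=[0, 0, 0, 0, 0], force=40)

```text
t: 8.63
position: [0.4111, 0.2796, 0.0794]
eef_rot: [[-1.0, 0.001, 0.001], [0.001, 1.0, 0.001], [-0.001, 0.001, -1.0]]
wrist_force: [0.6, -0.3, -1.1]
width: 0.999
```

Request:
send_rows(travel=[[0, 0, -0.03], [0, 0, -0.02], [0, 0, -0.014], [0, 0, -0.008], [0, 0, 0]], turn=[0, 0, 0, 0, 0], claw=[0, 0, 0, 0, 0])

```text
t: 9.05
position: [0.4097, 0.2788, 0.0065]
eef_rot: [[-1.0, 0.001, -0.003], [0.001, 1.0, -0.001], [0.003, -0.001, -1.0]]
wrist_force: [0.5, 0.5, -0.5]
width: 1.004
```

Request:
send_rows(travel=[[0, 0, 0], [0, 0, 0], [0, 0, 0], [0, 0, 0], [0, 0, 0]], turn=[0, 0, 0, 0, 0], claw=[1, 1, 1, 1, 1])

```text
t: 9.47
position: [0.4118, 0.2808, 0.0101]
eef_rot: [[-1.0, -0.001, 0.003], [-0.001, 1.0, 0.002], [-0.003, 0.002, -1.0]]
wrist_force: [-0.6, -0.4, 6.0]
width: 0.642
```

Request:
send_rows(travel=[[0, 0, 0], [0, 0, 0.01], [0, 0, 0.02], [0, 0, 0.03], [0, 0, 0.03]], turn=[0, 0, 0, 0, 0], claw=[1, 1, 1, 1, 1])

```text
t: 9.88
position: [0.4097, 0.2797, 0.0996]
eef_rot: [[-1.0, -0.001, -0.001], [-0.001, 1.0, -0.001], [0.001, -0.001, -1.0]]
wrist_force: [0.5, 0.3, -1.5]
width: 0.64
```

Request:
send_rows(travel=[[0.015, -0.03, 0.01], [0.016, -0.032, 0.01], [0.016, -0.032, 0], [0.016, -0.031, 0], [0.015, -0.03, 0]], turn=[0, 0, 0, 0, 0], claw=[1, 1, 1, 1, 1])

```text
t: 10.3
position: [0.4895, 0.1236, 0.1199]
eef_rot: [[-1.0, -0.001, 0.002], [-0.001, 1.0, 0.0], [-0.002, 0.0, -1.0]]
wrist_force: [0.3, 1.0, -1.2]
width: 0.641
```

Request:
send_rows(travel=[[0, 0, 0], [0, 0, -0.02], [0, 0, -0.025], [0, 0, -0.025], [0, 0, -0.02]], turn=[0, 0, 0, 0, 0], claw=[1, 1, 1, 1, 1])

```text
t: 10.72
position: [0.4881, 0.1251, 0.0278]
eef_rot: [[-1.0, -0.0, 0.0], [-0.0, 1.0, 0.0], [-0.0, 0.0, -1.0]]
wrist_force: [-0.2, -0.6, -2.1]
width: 0.641
```

Request:
send_rows(travel=[[0, 0, -0.008], [0, 0, -0.005], [0, 0, 0], [0, 0, 0], [0, 0, 0]], turn=[0, 0, 0, 0, 0], claw=[1, 1, 1, 1, 1])

```text
t: 11.13
position: [0.4895, 0.1254, 0.0165]
eef_rot: [[-1.0, -0.001, 0.002], [-0.001, 1.0, 0.0], [-0.002, 0.0, -1.0]]
wrist_force: [0.7, -0.6, -1.1]
width: 0.64
```

Request:
send_rows(travel=[[0, 0, 0], [0, 0, 0], [0, 0, 0], [0, 0, 0], [0, 0, 0]], turn=[0, 0, 0, 0, 0], claw=[0.1, 0.1, 0.1, 0.1, 0.1])

```text
t: 11.55
position: [0.4887, 0.1251, 0.0154]
eef_rot: [[-1.0, -0.001, 0.0], [-0.001, 1.0, 0.0], [-0.0, 0.0, -1.0]]
wrist_force: [-0.5, 0.7, -0.8]
width: 0.898
```

Request:
send_rows(travel=[[0, 0, 0.02], [0, 0, 0.03], [0, 0, 0.04], [0, 0, 0.04], [0, 0, 0.04]], turn=[0, 0, 0, 0, 0], claw=[0, 0, 0, 0, 0])

```text
t: 11.97
position: [0.4879, 0.125, 0.1869]
eef_rot: [[-1.0, -0.001, -0.001], [-0.001, 1.0, 0.0], [0.001, 0.0, -1.0]]
wrist_force: [1.1, -0.5, -0.3]
width: 1.001
```

Request:
send_rows(travel=[[0.022, 0.028, 0], [0.022, 0.028, 0], [0.022, 0.028, 0], [0.022, 0.028, 0], [0.022, 0.028, 0]], turn=[6, 6, 6, 6, 6], claw=[0, 0, 0, 0, 0], force=30)

```text
t: 12.38
position: [0.5994, 0.2664, 0.1855]
eef_rot: [[-0.863, -0.505, 0.0], [-0.505, 0.863, 0.0], [-0.0, -0.0, -1.0]]
wrist_force: [-0.2, -0.5, -0.4]
width: 1.001
```

Request:
send_rows(travel=[[0.022, 0.0285, 0], [0, 0, -0.02], [0, 0, -0.03], [0, 0, -0.03], [0, 0, -0.02]], turn=[6, 6, 5, 0, 0], claw=[0, 0, 0, 0, 0])

```text
t: 12.8
position: [0.6192, 0.2935, 0.0817]
eef_rot: [[-0.681, -0.732, -0.004], [-0.732, 0.681, -0.001], [0.003, 0.002, -1.0]]
wrist_force: [0.4, -0.7, -0.6]
width: 1.003
```

Request:
send_rows(travel=[[0, 0, -0.03], [0, 0, -0.025], [0, 0, -0.02], [0, 0, -0.01], [0, 0, 0]], turn=[0, 0, 0, 0, 0], claw=[0, 0, 0, 0, 0])

```text
t: 13.22
position: [0.6183, 0.2927, -0.003]
eef_rot: [[-0.682, -0.732, -0.006], [-0.732, 0.682, -0.002], [0.005, 0.003, -1.0]]
wrist_force: [-0.9, -0.2, -0.3]
width: 0.999
```

Request:
send_rows(travel=[[0, 0, 0], [0, 0, 0], [0, 0, 0], [0, 0, 0], [0, 0, 0]], turn=[0, 0, 0, 0, 0], claw=[1, 1, 1, 1, 1])

```text
t: 13.63
position: [0.6221, 0.2942, 0.0028]
eef_rot: [[-0.682, -0.732, 0.004], [-0.732, 0.682, 0.001], [-0.004, -0.002, -1.0]]
wrist_force: [-0.4, 0.3, 5.8]
width: 0.585
```

Request:
send_rows(travel=[[0, 0, 0], [0, 0, 0.01], [0, 0, 0.02], [0, 0, 0.03], [0, 0, 0.03]], turn=[0, 0, 0, 0, 0], claw=[1, 1, 1, 1, 1])

```text
t: 14.05
position: [0.6196, 0.2932, 0.0911]
eef_rot: [[-0.682, -0.732, -0.002], [-0.732, 0.682, -0.001], [0.002, 0.001, -1.0]]
wrist_force: [0.6, 0.3, -0.2]
width: 0.584
```

Request:
send_rows(travel=[[0, -0.03, 0.025], [0, -0.035, 0.02], [0, -0.04, 0.01], [0, -0.04, 0.01], [0, -0.04, 0.01]], turn=[0, 1, 1, 0, 0], claw=[1, 1, 1, 1, 1])

```text
t: 14.47
position: [0.6204, 0.1072, 0.1673]
eef_rot: [[-0.655, -0.756, 0.002], [-0.756, 0.655, -0.0], [-0.001, -0.001, -1.0]]
wrist_force: [0.5, 0.3, -0.1]
width: 0.579
```

Request:
send_rows(travel=[[0, -0.04, 0], [0, -0.04, 0], [0, -0.04, 0], [0, -0.035, 0], [0.003, -0.035, 0]], turn=[0, 0, 0, 0, 0], claw=[1, 1, 1, 1, 1])

```text
t: 14.88
position: [0.6228, -0.0834, 0.1665]
eef_rot: [[-0.656, -0.755, 0.001], [-0.755, 0.656, -0.0], [-0.0, -0.001, -1.0]]
wrist_force: [-0.3, 1.2, -1.3]
width: 0.584
```

Request:
send_rows(travel=[[0, 0, 0], [0, 0, 0], [0, 0, 0], [0, 0, 0], [0, 0, 0]], turn=[0, 0, 0, 0, 0], claw=[1, 1, 1, 1, 1])

```text
t: 15.3
position: [0.6235, -0.0799, 0.1656]
eef_rot: [[-0.654, -0.756, -0.0], [-0.756, 0.654, 0.0], [-0.0, 0.0, -1.0]]
wrist_force: [0.1, 0.7, -0.2]
width: 0.586
```

```bash
python3 -c "
from h import *
shot('w4')"
```

View pics/w4.png

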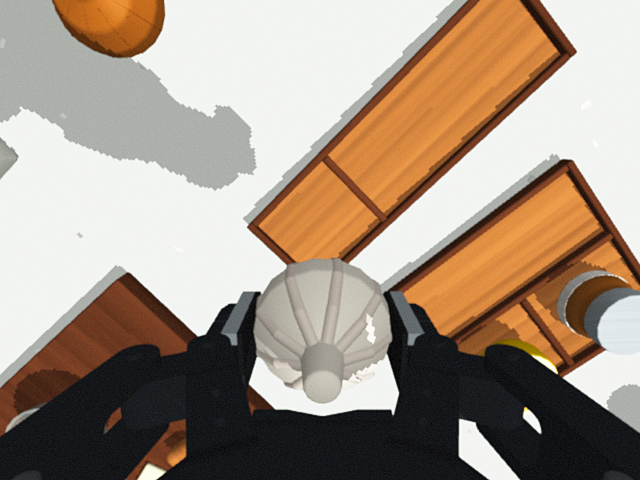

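The garlic is held upright. Tray_two's rim corners are at (248,226) and (574,52), with divider ends at (325,157) and (385,219). The onion is undisturbed, and the jar and lemon are in their squares.

Run:
```python
from h import *
c=np.load('pics/w4.npz')
P=[ray(c,q,.014)*1000 for q in((248,226),(574,52),(325,157),(385,219))]
print(np.round(P,1),'centre',(P[0]+P[1])/2,'diag',np.linalg.norm(P[0]-P[1]),'true',np.hypot(268,82))
d=P[0]-P[1];print('yaw',np.degrees(np.arctan2(d[1],d[0])-np.arctan2(-82,268)))
print('div mid',(P[2]+P[3])/2)
```

```text
[[ 667.8 -121.8]
 [ 399.7  -60.6]
 [ 584.3 -122.3]
 [ 579.4  -53.1]] centre [533.71075891 -91.16775751] diag 275.01722488599535 true 280.26416110519733
yaw 4.15328309568004
div mid [581.82141313 -87.69605529]
```

Request:
send_rows(travel=[[0, -0.002, -0.03], [0, 0, -0.035], [0, 0, -0.035], [0, 0, -0.025], [0, 0, -0.015]], turn=[0, 0, 0, 0, 0], claw=[1, 1, 1, 1, 1])

```text
t: 15.77
position: [0.6212, -0.0815, 0.0217]
eef_rot: [[-0.654, -0.756, -0.005], [-0.756, 0.654, 0.001], [0.002, 0.005, -1.0]]
wrist_force: [-0.6, -0.4, -0.1]
width: 0.582
```

Request:
send_rows(travel=[[0, 0, -0.008], [0, 0, -0.004], [0, 0, -0.003], [0, 0, 0], [0, 0, 0]], turn=[0, 0, 0, 0, 0], claw=[1, 1, 1, 1, 1])

```text
t: 16.18
position: [0.6246, -0.0835, 0.0116]
eef_rot: [[-0.655, -0.755, 0.002], [-0.755, 0.655, -0.0], [-0.001, -0.002, -1.0]]
wrist_force: [-0.3, 0.3, -1.2]
width: 0.585
```

Request:
send_rows(travel=[[0, 0, 0], [0, 0, -0.001], [0, 0, 0], [0, 0, 0], [0, 0, 0]], turn=[0, 0, 0, 0, 0], claw=[1, 1, 1, 1, 1])

```text
t: 16.6
position: [0.6236, -0.0835, 0.0095]
eef_rot: [[-0.656, -0.755, 0.0], [-0.755, 0.656, 0.0], [-0.0, -0.0, -1.0]]
wrist_force: [0.6, -0.8, 0.1]
width: 0.585
```

Request:
send_rows(travel=[[0, 0, -0.001], [0, 0, -0.001], [0, 0, 0], [0, 0, 0], [0, 0, 0]], turn=[0, 0, 0, 0, 0], claw=[1, 1, 1, 1, 1])

```text
t: 17.02
position: [0.6237, -0.0835, 0.0088]
eef_rot: [[-0.656, -0.755, 0.001], [-0.755, 0.656, -0.0], [-0.0, -0.001, -1.0]]
wrist_force: [-3.5, 0.2, 8.6]
width: 0.581
```

Request:
send_rows(travel=[[0, 0, 0], [0, 0, 0], [0, 0, 0], [0, 0, 0], [0, 0, 0]], turn=[0, 0, 0, 0, 0], claw=[0.32, 0.28, 0.25, 0.2, 0.2])

```text
t: 17.43
position: [0.6234, -0.0834, 0.007]
eef_rot: [[-0.656, -0.755, -0.001], [-0.755, 0.656, 0.0], [0.0, 0.0, -1.0]]
wrist_force: [-0.7, -0.8, -0.5]
width: 0.798
```

Request:
send_rows(travel=[[0, 0, 0.02], [0, 0, 0.03], [0, 0, 0.04], [0, 0, 0.04], [0, 0, 0.04]], turn=[0, 0, 0, 0, 0], claw=[0.2, 0.2, 0, 0, 0])

```text
t: 17.85
position: [0.623, -0.0833, 0.1786]
eef_rot: [[-0.656, -0.755, -0.001], [-0.755, 0.656, 0.0], [0.0, 0.001, -1.0]]
wrist_force: [0.7, -0.7, 0.3]
width: 0.999
```

Request:
send_rows(travel=[[-0.008, -0.035, 0], [-0.008, -0.035, 0], [-0.008, -0.035, 0], [-0.009, -0.035, 0], [-0.009, -0.035, 0]], turn=[-6, -6, -6, -6, -6], claw=[0, 0, 0, 0, 0], force=30)

```text
t: 18.27
position: [0.581, -0.2597, 0.1773]
eef_rot: [[-0.947, -0.322, 0.0], [-0.322, 0.947, 0.0], [-0.0, -0.0, -1.0]]
wrist_force: [1.0, 0.5, -1.3]
width: 0.995
```

Request:
send_rows(travel=[[-0.009, -0.035, 0], [-0.009, -0.035, 0], [-0.009, -0.035, 0], [-0.009, -0.037, 0], [-0.009, -0.036, 0]], turn=[-6, -6, -6, -6, -6.4], claw=[0, 0, 0, 0, 0])

```text
t: 18.68
position: [0.5358, -0.4381, 0.1771]
eef_rot: [[-0.979, 0.202, -0.0], [0.202, 0.979, 0.0], [0.0, 0.0, -1.0]]
wrist_force: [1.0, -0.1, -0.9]
width: 1.005
```

Request:
send_rows(travel=[[0, 0, -0.02], [0, 0, -0.03], [0, 0, -0.03], [0, 0, -0.03], [0, 0, -0.02]], turn=[0, 0, 0, 0, 0], claw=[0, 0, 0, 0, 0])

```text
t: 19.1
position: [0.5351, -0.4354, 0.0437]
eef_rot: [[-0.98, 0.198, -0.003], [0.198, 0.98, 0.003], [0.003, 0.002, -1.0]]
wrist_force: [0.1, 0.2, -1.2]
width: 1.001
```

Request:
send_rows(travel=[[0, 0, -0.02], [0, 0, -0.015], [0, 0, -0.01], [0, 0, -0.002], [0, 0, 0]], turn=[0, 0, 0, 0, 0], claw=[0, 0, 0, 0, 0])

```text
t: 19.52
position: [0.5362, -0.4361, -0.0004]
eef_rot: [[-0.98, 0.197, -0.001], [0.197, 0.98, 0.001], [0.001, 0.001, -1.0]]
wrist_force: [-1.0, -0.4, 0.9]
width: 1.003
```

Request:
send_rows(travel=[[0, 0, 0], [0, 0, 0], [0, 0, 0], [0, 0, 0], [0, 0, 0]], turn=[0, 0, 0, 0, 0], claw=[1, 1, 1, 1, 1])

```text
t: 19.93
position: [0.537, -0.4368, 0.0015]
eef_rot: [[-0.98, 0.197, 0.001], [0.197, 0.98, -0.001], [-0.001, -0.001, -1.0]]
wrist_force: [-0.3, 1.3, 3.5]
width: 0.359
```

Request:
send_rows(travel=[[0, 0, 0], [0, 0, 0], [0, 0, 0.02], [0, 0, 0.03], [0, 0, 0.03]], turn=[0, 0, 0, 0, 0], claw=[1, 1, 1, 1, 1])

```text
t: 20.35
position: [0.5354, -0.4353, 0.0793]
eef_rot: [[-0.98, 0.197, -0.003], [0.197, 0.98, 0.003], [0.003, 0.002, -1.0]]
wrist_force: [0.5, -0.6, -1.0]
width: 0.362
```

Request:
send_rows(travel=[[0, 0, 0.03], [0, 0, 0.03], [0, 0, 0.02], [0, 0, 0], [0, 0, 0]], turn=[0, 0, 0, 0, 0], claw=[1, 1, 1, 1, 1])

```text
t: 20.77
position: [0.5371, -0.437, 0.1614]
eef_rot: [[-0.98, 0.197, 0.002], [0.197, 0.98, -0.002], [-0.002, -0.001, -1.0]]
wrist_force: [0.3, 0.3, -0.8]
width: 0.357
```

```bash
python3 -c "
from h import *
shot('w5')"
```

```text
(no output)
```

View pics/w5.png

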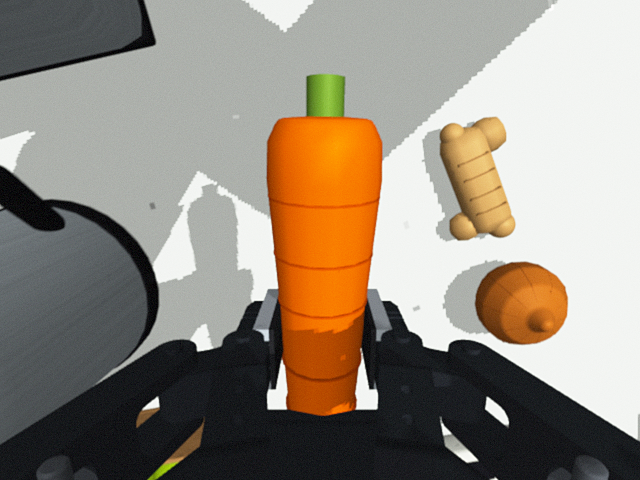

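The carrot is aligned in the jaws. Its stub end is at (326,75) and crown top at (325,117). The ginger is still in place near (475,180).

Run:
```python
from h import *
c=np.load('pics/w5.npz');s=manip.read_state();t=np.array(s['position'])[:2]*1000
for q in((326,75),(325,117)):
    d=ray(c,q,s['position'][2]+.016)*1000-t; print(np.round(d,1),np.linalg.norm(d).round(1),np.degrees(np.arctan2(d[1],d[0])).round(1))
# ginger again
i=cv2.imread('pics/w5.png');p=blob(i,[0,70,60],[30,255,255],(430,112,520,243));print(rect(c,p,.014))
w=np.array([ray(c,q,.014) for q in p])*1000;print(w[:,0].min(),w[:,0].max())
for u in range(506,546,8):
    v=w[abs(w[:,0]-u)<2];print(u,v[:,1].min().round(1),v[:,1].max().round(1))
```

```text
[-86.5  16.7] 88.1 169.1
[-74.   13.9] 75.3 169.4
[ 524.1 -312.7   96.4   51.2    1.1]
476.15599219114256 571.9039130998561
506 -336.7 -300.1
514 -334.5 -298.3
522 -332.3 -296.5
530 -330.6 -294.1
538 -328.4 -292.2
```

Request:
send_rows(travel=[[-0.004, 0.034, 0], [-0.004, 0.034, 0], [-0.004, 0.034, 0], [-0.004, 0.034, 0], [-0.004, 0.035, 0]], turn=[2, 2, 2, 2, 2], claw=[1, 1, 1, 1, 1])

```text
t: 21.23
position: [0.5147, -0.2632, 0.1575]
eef_rot: [[-1.0, 0.023, -0.004], [0.023, 1.0, 0.003], [0.004, 0.003, -1.0]]
wrist_force: [0.7, 0.4, -1.0]
width: 0.362
```

Request:
send_rows(travel=[[-0.004, 0.034, 0], [-0.004, 0.034, 0], [-0.004, 0.035, 0], [-0.003, 0.035, 0], [-0.003, 0.035, 0]], turn=[1.6, 1, 1, 1, 1], claw=[1, 1, 1, 1, 1])

```text
t: 21.65
position: [0.4965, -0.0904, 0.1579]
eef_rot: [[-0.997, -0.074, -0.004], [-0.074, 0.997, 0.002], [0.004, 0.002, -1.0]]
wrist_force: [1.0, 0.1, 0.7]
width: 0.362
```

Request:
send_rows(travel=[[0, 0, -0.02], [0, 0, -0.03], [0, 0, -0.03], [0, 0, -0.025], [0, 0, -0.02]], turn=[0, 0, 0, 0, 0], claw=[1, 1, 1, 1, 1])

```text
t: 22.07
position: [0.4954, -0.0911, 0.0313]
eef_rot: [[-0.997, -0.074, -0.006], [-0.074, 0.997, 0.002], [0.005, 0.002, -1.0]]
wrist_force: [-0.5, -0.4, 0.1]
width: 0.359
```

Request:
send_rows(travel=[[0, 0, -0.013], [0, 0, -0.007], [0, 0, -0.005], [0, 0, -0.002], [0, 0, 0]], turn=[0, 0, 0, 0, 0], claw=[1, 1, 1, 1, 1])

```text
t: 22.48
position: [0.4976, -0.0921, 0.008]
eef_rot: [[-0.997, -0.074, -0.002], [-0.074, 0.997, 0.001], [0.002, 0.001, -1.0]]
wrist_force: [0.7, -0.1, -1.2]
width: 0.36
```

Request:
send_rows(travel=[[0, 0, 0], [0, 0, -0.001], [0, 0, 0], [0, 0, 0], [0, 0, 0]], turn=[0, 0, 0, 0, 0], claw=[1, 1, 1, 1, 1])

```text
t: 22.9
position: [0.4987, -0.0925, 0.0075]
eef_rot: [[-0.997, -0.074, 0.0], [-0.074, 0.997, -0.0], [-0.0, -0.0, -1.0]]
wrist_force: [0.3, 0.8, -0.3]
width: 0.362
```

Request:
send_rows(travel=[[0, 0, 0], [0, 0, 0], [0, 0, 0], [0, 0, 0.02], [0, 0, 0.03]], turn=[0, 0, 0, 0, 0], claw=[0.5, 0.48, 0.46, 0.45, 0.45])

```text
t: 23.32
position: [0.4959, -0.0915, 0.0553]
eef_rot: [[-0.997, -0.074, -0.006], [-0.074, 0.997, 0.002], [0.006, 0.003, -1.0]]
wrist_force: [0.1, -0.6, 0.5]
width: 0.552
```

Request:
send_rows(travel=[[0, 0, 0.03], [0, 0, 0.04], [0, 0, 0.04], [0, -0.025, 0], [0.004, -0.035, 0]], turn=[0, 0, 0, 2, 2], claw=[0.4, 0, 0, 0, 0])

```text
t: 23.73
position: [0.504, -0.1517, 0.1711]
eef_rot: [[-0.989, -0.149, 0.006], [-0.149, 0.989, -0.002], [-0.005, -0.003, -1.0]]
wrist_force: [1.4, -0.4, 0.2]
width: 0.998
```

Request:
send_rows(travel=[[0.006, -0.04, 0], [0.006, -0.04, 0], [0.006, -0.04, 0], [0.0036, -0.0414, 0], [0, 0, 0]], turn=[2, 2, 2, 0.4, 0], claw=[0, 0, 0, 0, 0])

```text
t: 24.15
position: [0.5247, -0.3214, 0.1667]
eef_rot: [[-0.969, -0.247, 0.002], [-0.247, 0.969, -0.004], [-0.001, -0.004, -1.0]]
wrist_force: [1.2, 0.5, -0.3]
width: 1.001
```

Request:
send_rows(travel=[[0, 0, -0.03], [0, 0, -0.03], [0, 0, -0.03], [0, 0, -0.03], [0, 0, -0.02]], turn=[0, 0, 0, 0, 0], claw=[0, 0, 0, 0, 0])

```text
t: 24.57
position: [0.5227, -0.3127, 0.0243]
eef_rot: [[-0.968, -0.252, -0.003], [-0.252, 0.968, 0.002], [0.002, 0.003, -1.0]]
wrist_force: [0.5, 0.3, -0.6]
width: 1.001
```

Request:
send_rows(travel=[[0, 0, -0.015], [0, 0, -0.008], [0, 0, -0.004], [0, 0, 0], [0, 0, 0]], turn=[0, 0, 0, 0, 0], claw=[0, 0, 0, 0, 0])

```text
t: 24.98
position: [0.5247, -0.3142, 0.0012]
eef_rot: [[-0.968, -0.253, 0.001], [-0.253, 0.968, -0.001], [-0.001, -0.001, -1.0]]
wrist_force: [0.4, -0.4, 0.0]
width: 0.997
```

Request:
send_rows(travel=[[0, 0, 0], [0, 0, 0], [0, 0, 0], [0, 0, 0], [0, 0, 0]], turn=[0, 0, 0, 0, 0], claw=[1, 1, 1, 1, 1])

```text
t: 25.4
position: [0.5245, -0.3142, 0.001]
eef_rot: [[-0.968, -0.253, 0.001], [-0.253, 0.968, -0.001], [-0.001, -0.001, -1.0]]
wrist_force: [0.3, -0.2, -0.4]
width: 0.389
```

Request:
send_rows(travel=[[0, 0, 0], [0, 0, 0.01], [0, 0, 0.03], [0, 0, 0.03], [0, 0, 0.03]], turn=[0, 0, 0, 0, 0], claw=[1, 1, 1, 1, 1])

```text
t: 25.82
position: [0.5234, -0.3132, 0.1012]
eef_rot: [[-0.968, -0.253, -0.002], [-0.253, 0.968, 0.001], [0.001, 0.002, -1.0]]
wrist_force: [0.2, -0.9, -0.1]
width: 0.393
```

Request:
send_rows(travel=[[0.001, 0.03, 0.015], [0.001, 0.035, 0.015], [0.001, 0.036, 0], [0.001, 0.037, 0], [0.001, 0.037, 0]], turn=[-0.8, -0.8, -0.8, -0.8, -0.8], claw=[1, 1, 1, 1, 1])

```text
t: 26.23
position: [0.5289, -0.1374, 0.1312]
eef_rot: [[-0.983, -0.183, 0.001], [-0.183, 0.983, -0.0], [-0.001, -0.0, -1.0]]
wrist_force: [1.1, 0.4, -1.7]
width: 0.389
```

Request:
send_rows(travel=[[0.001, 0.037, 0], [0.001, 0.037, 0], [0.001, 0.037, 0], [0.001, 0.036, 0], [0, 0.035, 0]], turn=[-0.8, -0.8, -0.8, -0.8, -0.4], claw=[1, 1, 1, 1, 1])

```text
t: 26.65
position: [0.5327, 0.0451, 0.1308]
eef_rot: [[-0.993, -0.122, 0.0], [-0.122, 0.993, 0.0], [-0.0, 0.0, -1.0]]
wrist_force: [1.4, 0.2, -0.1]
width: 0.392
```

Request:
send_rows(travel=[[0, 0, 0], [0, 0, -0.02], [0, 0, -0.03], [0, 0, -0.025], [0, 0, -0.02]], turn=[0, 0, 0, 0, 0], claw=[1, 1, 1, 1, 1])

```text
t: 27.07
position: [0.5321, 0.0432, 0.0339]
eef_rot: [[-0.992, -0.123, -0.002], [-0.123, 0.992, 0.0], [0.002, 0.0, -1.0]]
wrist_force: [-0.6, -0.6, -1.6]
width: 0.394
```

Request:
send_rows(travel=[[0, 0, -0.015], [0, 0, -0.007], [0, 0, -0.003], [0, 0, 0], [0, 0, 0]], turn=[0, 0, 0, 0, 0], claw=[1, 1, 1, 1, 1])

```text
t: 27.48
position: [0.5339, 0.043, 0.0112]
eef_rot: [[-0.993, -0.122, 0.001], [-0.122, 0.993, -0.0], [-0.001, -0.0, -1.0]]
wrist_force: [-0.4, -0.1, -1.0]
width: 0.391
```

Request:
send_rows(travel=[[0, 0, -0.001], [0, 0, -0.001], [0, 0, 0], [0, 0, 0], [0, 0, 0]], turn=[0, 0, 0, 0, 0], claw=[1, 1, 1, 1, 1])

```text
t: 27.9
position: [0.5333, 0.0432, 0.0086]
eef_rot: [[-0.992, -0.123, 0.0], [-0.123, 0.992, 0.0], [-0.0, -0.0, -1.0]]
wrist_force: [0.4, 0.6, -0.7]
width: 0.391
```

Request:
send_rows(travel=[[0, 0, -0.001], [0, 0, 0], [0, 0, 0], [0, 0, 0], [0, 0, 0.02]], turn=[0, 0, 0, 0, 0], claw=[1, 0.52, 0.5, 0.48, 0.46])

```text
t: 28.32
position: [0.5303, 0.0433, 0.0244]
eef_rot: [[-0.992, -0.122, -0.006], [-0.122, 0.992, 0.001], [0.006, 0.001, -1.0]]
wrist_force: [-1.0, 0.2, -0.9]
width: 0.537
```

Request:
send_rows(travel=[[0, 0, 0.03], [0, 0, 0.04], [0, 0, 0.04], [-0.01, -0.01, 0.035], [-0.015, -0.01, 0.035]], turn=[0, 0, 0, 0, 0], claw=[0.46, 0.3, 0, 0, 0])

```text
t: 28.73
position: [0.5089, 0.0232, 0.2095]
eef_rot: [[-0.992, -0.124, 0.002], [-0.124, 0.992, -0.0], [-0.002, -0.0, -1.0]]
wrist_force: [0.3, 0.1, 0.9]
width: 0.999
```

Request:
send_rows(travel=[[-0.028, -0.01, 0.025], [-0.028, -0.01, 0.025], [-0.02, -0.01, 0], [0, 0, 0], [0, 0, 0]], turn=[-3, -3, -1, 0, 0], claw=[0, 0, 0, 0, 0])

```text
t: 29.15
position: [0.4318, -0.0071, 0.2581]
eef_rot: [[-1.0, 0.0, 0.002], [0.0, 1.0, -0.0], [-0.002, -0.0, -1.0]]
wrist_force: [1.0, -0.8, 0.3]
width: 0.999
```

Request:
send_rows(travel=[[0, 0, 0], [0, 0, 0], [0, 0, 0], [0, 0, 0], [0, 0, 0]], turn=[0, 0, 0, 0, 0], claw=[0, 0, 0, 0, 0])

```text
t: 29.57
position: [0.4323, -0.0066, 0.2568]
eef_rot: [[-1.0, -0.001, -0.001], [-0.001, 1.0, 0.0], [0.001, 0.0, -1.0]]
wrist_force: [0.5, 0.5, 0.4]
width: 1.002
```

```bash
python3 -c "
from h import *
shot('w6')
for n in('scene','side'):cv2.imwrite(f'pics/{n}1.png',manip.camera(n))
a=cv2.imread('pics/side1.png')[120:400,180:460];cv2.imwrite('pics/side1c.png',cv2.resize(a,(0,0),fx=2,fy=2,interpolation=2))"
```

```text
(no output)
```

View pics/w6.png

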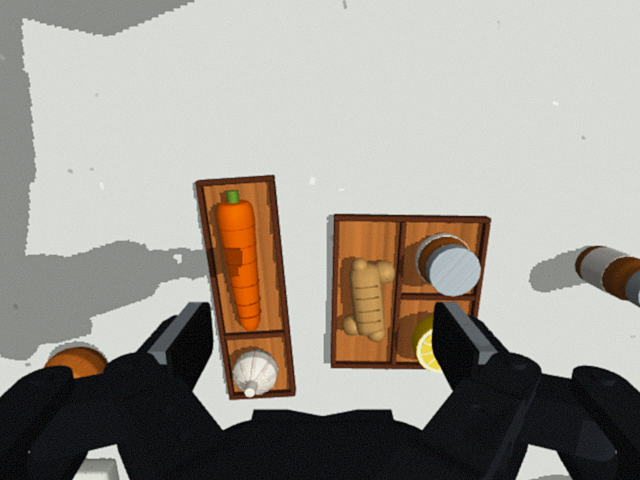

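View pics/side1c.png

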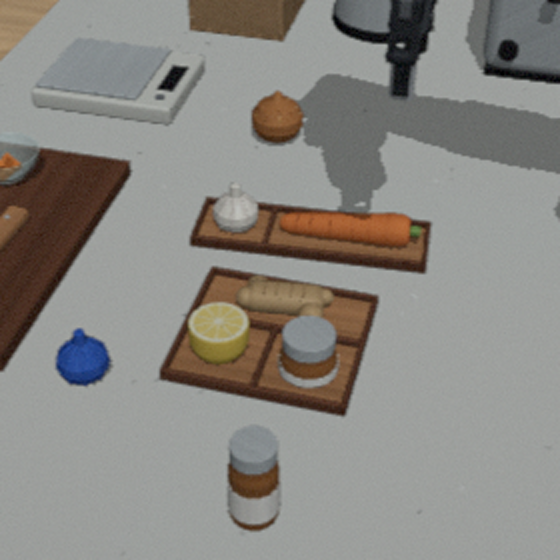

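Wrist view and side view show all five in their compartments: carrot (240,265), garlic (254,372), ginger (368,300), jar lid (453,271), and lemon partly behind a finger. A numeric check in tray frames follows.

Run:
```python
from h import *
i=cv2.imread('pics/w6.png');c=np.load('pics/w6.npz')
P=[ray(c,q,.014)*1000 for q in((333,215),(490,218),(332,367),(197,181),(274,176),(295,397),(230,399))]
print(np.round(P,1))
def loc(p,t,a):
    a=np.radians(a);d=np.array(p)-t;return np.round([d[0]*np.cos(a)+d[1]*np.sin(a),-d[0]*np.sin(a)+d[1]*np.cos(a)],1)
T3,T2=((533.7,89),-.6),((533.7,-89.5),4.2)
o=([0,150,140],[14,255,255])
p=blob(i,*o,(212,198,266,334));r=rect(c,p,.022);print('carrot',r,loc(r[:2],*T2))
p=blob(i,[13,60,110],[24,190,255],(343,256,396,343));r=rect(c,p,.02);print('ginger',r,loc(r[:2],*T3))
print('garlic',loc(ray(c,(254.5,371),.024)*1000,*T2),'stalk',loc(ray(c,(249,393),.063)*1000,*T2))
print('jar',loc(ray(c,(453,271),.054)*1000,*T3))
sc=manip.calibration('scene');A=cv2.imread('pics/scene1.png')
for n,f,q in(('side','side1',None),):
    cc=manip.calibration(n);im=cv2.imread(f'pics/{f}.png')
    p=blob(im,[20,90,90],[35,255,255],(270,265,310,305));(u,v),_,_=cv2.minAreaRect(p.astype(np.float32));print('lemon px',p.min(0),p.max(0))
    print('lemon',loc(ray(cc,(180+219/2,120+327/2),.046)*1000,*T3),'jarlid',loc(ray(cc,(180+308/2,120+340/2),.054)*1000,*T3))
print(manip.read_state()['t'])
```

```text
[[ 438.9    3.6]
 [ 441.9  170.7]
 [ 623.6    4.2]
 [ 403.3 -137.7]
 [ 398.1  -57.7]
 [ 665.8  -40.9]
 [ 668.9 -120.8]]
carrot [496.3 -94.8 153.6  55.   -0.5] [-37.7  -2.5]
ginger [5.345e+02 4.330e+01 1.039e+02 5.710e+01 1.000e-01] [  1.3 -45.7]
garlic [88.7 -3.7] stalk [88.9 -2.7]
jar [-46.7  32.6]
lemon px [274. 273.] [304. 301.]
lemon [43.  43.9] jarlid [-46.4  47.6]
29.7167
```

```bash
python3 -c "
from plant import manip
print(manip.close_job())"
```

```text
the job is handed in; nothing more can be done
None
```

Both kits are made up and the job is handed in, at about 30 s on the robot clock. No verdict comes back, so this rests on my own checks.

My last wrist picture gave these positions in the tray frames, all inside the tolerances:

| Item | Tray | x (mm) | y (mm) | Compartment centre (mm) |
|---|---|---|---|---|
| Carrot | tray_two | -38 | -2.5 | (-41, 0) |
| Garlic | tray_two | +89 | -4 | (+90, 0) |
| Ginger | tray_three | +1 | -46 | (0, -45) |
| Honey jar | tray_three | -47 | +33 | (-45, +36) |

- **Upright:** the garlic's bulb and stalk lined up within 1 mm, so it stands upright. The lemon and jar look upright in the side view.
- **Half lemon:** it was partly hidden behind a finger in that picture. I released it at about (+45, +36); the side view read (+43, +44), which is still inside the limits.
- **Disagreement:** the side camera put the jar 15 mm further in +y than the wrist camera did, at y = +48 against +33. The limit is +52. I trusted the wrist picture and the release position, because my pixel pick in the side image was rough.
- **Not measured:** I did not measure the heights or the ginger's final angle. I released the ginger about 8° off its tray's line, and in the picture its knobs clear the divider.
- **Left alone:** the arm did not touch the onion, tall jar, whole lemon or blue look-alike. The onion, tall jar and blue look-alike are in the last pictures, and they look unmoved; I did not re-measure any of them.

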